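# Hang the specimen carrier on the lipped transport rail

## Task

Pick up the hooked specimen carrier by its blue tab, lift its hook over the lip of the rail, set the hook's foot down gently on the plain channel floor behind the lip, beside the seat, and then slide it along the floor until it drops into the one seat (under the orange mark). Leave the carrier hanging there, fully down in the seat and let go; never load the rail with more than 25 N, and leave the glassware and the bottle where they are.

Things in the scene. Friction and masses are not known exactly. Their poses are not given: they have to be found in the camera images.
- carrier_grip (a point): Centre of the blue tab (26 x, 14 y, 46 mm z) on top of the loose steel C-hook carrier; ribs on its two y faces: grip it from above across y. It is 110 mm above the carrier's underside. Carrier axes: z up, x from the spine to the C's open side. No other part reaches higher than 22 mm below this point.
- carrier: The carrier, 0.17 to 0.35 kg, 133 mm tall, standing on its base; origin on its underside below the tab. Base: x -27 to +45, y +-27 mm, 14 mm high with its metal discs. Spine: x -27 to -19, y +-12 mm. Bridge: 80 to 88 mm high, x -27 to +5 mm. It hangs upright by itself when its foot rests in the rail's channel.
- hook_foot (a point): Lowest point of the hook's down-turned foot, 54 mm straight below carrier_grip, 56 mm above the carrier's underside. The foot is 10 mm thick in x and 20 mm wide in y, its end rounded with 10 mm radius in the y-z plane; it hangs 24 mm below the bridge. The gap from foot to spine (for the lip) is 14 mm in x.
- rail_stand: Fixed two-post stand bearing the rail; origin on the bench under the middle between the posts. Its y runs along the rail, its x across it from lip (robot side) to back wall. Posts at y = +-115 mm, 18 mm thick, with feet 85 x 34 mm.
- lip_top (a point): Middle of the top edge of the anti-jump lip, 12 mm to -x and 14 mm up from rail_floor, stand axes. Lip 6 mm thick (x -15 to -9 mm of rail_floor), back wall x +9 to +15 mm with its top 20 mm above the floor. The rail, 300 mm long, is rigid metal; its underside is 12 mm below the floor (20 mm at the posts).
- rail_floor (a point): Centre line of the channel floor (level, 18 mm wide) mid-way between the posts, stand axes, 125 mm above the bench. The only seat, a notch 24 mm long in y, 6 mm deep, upright ends, has its centre anywhere from y = -32 to +32 mm of here: NOT reported. An orange mark is on the back wall over it. Slide the foot along the floor with a few newtons until it sinks in.
- beaker: Glass beaker, 73 mm wide, 94 mm high, origin under its base; leave alone.
- small_bottle: Small clear bottle with red cap, 57 mm wide, 125 mm high, origin under its base; leave alone.
- petri_dish: Clear petri dish, 91 mm wide, 16 mm high, on the bench in front of the rail, origin under its base; leave alone.
- flask: Conical glass flask, 83 mm wide, 134 mm high, origin under its base; leave alone.
There are look-alikes about, which are no part of the job. What is shaped like the carrier but purple or yellow is not meant.

How it is judged:
On the way, in this order (a step that is already met when the one before it is completed fails the run):
1. the hook's foot is raised higher than the top of the lip (z of hook_foot in the frame of rail_floor above 0.016 m), for 0.1 s.
2. the hook's foot is set down on the channel floor behind the lip, not yet sunk into the seat (x of hook_foot in the frame of rail_floor between -0.007 and 0.007 m and z of hook_foot in the frame of rail_floor between -0.002 and 0.004 m and contact force between carrier and rail above 0.5 N), for 0.15 s.
At the end, for the whole second after the job is handed in: The carrier hangs released and at rest (under 30 mm/s), within 0.15 rad of upright, with the hook's foot behind the lip (within 7 mm of the channel's centre line) and down in the 6 mm deep seat: its lowest point at least 4.2 mm below the channel floor (z of hook_foot in the frame of rail_floor between -0.009 and -0.0042 m and x of hook_foot in the frame of rail_floor between -0.007 and 0.007 m and y of hook_foot in the frame of rail_floor between -0.045 and 0.045 m and angle between carrier's own z axis and vertical below 0.15 rad and linear speed of carrier below 0.03 m/s); the robot touches nothing.
It fails at once if the carrier loads the rail with more than 25 N (contact force between carrier and rail above 25 N).
It fails at once if the carrier or the robot loads the stand with more than 25 N (contact force between any of carrier, the arm and rail_stand above 25 N).
It fails at once if the beaker, the bottle, the petri dish or the flask is moved by more than 20 mm (distance of any of beaker, small_bottle, petri_dish, flask from where it was at the start of the episode above 0.02 m).
It also fails if it takes over 70 s, if anything falls off the work surface, if the arm or the gripper's body presses on something with over 40 N, if the wrist force passes 120 N, or if a joint passes its speed limit or range.

## Robot

A 6-joint arm with a two-finger parallel gripper is mounted at the origin on a cart in front of the work surface, level with it; the furniture and walls round the work are solid. World frame = base frame: x ahead of the robot, y to its left, z up, the work surface at z = 0. Lengths are in m, angles in rad, forces in N, time in s.
With the tool pointing down it reaches from about 0.3 to 0.775 m from the base axis. Payload 14.6 kg.
Tool frame: the origin (TCP) lies at the very end of the fingers, on their centre line; the grasp point (between the pads) lies 19 mm behind it; y points along the fingers, x is the direction in which the jaws open and shut, and the axes are right-handed (so a half turn about y gives the same grasp; the last joint's range is limited). The gripper opens to 94 mm and grips with 3 to 60 N. Pads are 16 mm wide; open, the fingers measure 119 mm over their backs; the gripper's body (75 mm by 177 mm) begins 78 mm behind the grasp point.
Start: joints at [1.269, 0.3, 1.521, -0, 1.321, -0.067], TCP at [0.128, 0.535, 0.205] pointing down, gripper open.
Joint ranges: [-3.03, 3.03], [-0.79, 2.21], [0.23, 2.52], [-1.04, 4.18], [0, 3.07], [-2.55, 2.55]. Speed limits (rad/s): [2.22, 2.22, 2.57, 3.14, 3.14, 3.14].

## Interface

Orientations are given as [roll, pitch, yaw] about the fixed x, y, z axes, in that order (R = Rz(yaw) Ry(pitch) Rx(roll)).
In Python, from station import * gives the robot as it stands.
- The arm moves only by the tool send_rows, never from a script. Its argument "series" is text: rows parted by semicolons, each of 7 numbers parted by spaces: the turn, a rotation vector about the tool's x, y, z in units of 5 degrees (1.0 is 5 degrees), then the shift along the tool's x, y, z in cm, then the opening, from -1 (shut) to 1 (fully open). A call has exactly 10 rows; each row is the pose to reach, as a shift and turn from the pose commanded when the call began, along the tool's axes at that moment; what a row does not reach only later rows make up. A row lasts 1/12 s, in which the tool goes at most 41.7 mm and 7.16 degrees, less where a joint would pass 70% of its speed; a pose out of reach is approached as far as the arm can. A call with a gripper value outside its range is refused whole. The fingers move at their own pace and stop on an object; "newtons" is the grip in N (left out, the last holds). Time passes only in rows, so rows that repeat a pose let the fingers close, or fill a call up. It gives the time, the measured TCP pose, the force and the opening at its end, in the units of the state.
- get_obs(): the state, without advancing time (a new reading comes with each control period).
- camera(name): name is "scene" or "side" or "wrist"; returns the picture (400x640x3 uint8, red, green, blue); there is no depth.
- camera_info(name): a dict with "K" (3x3 intrinsics, pixels), "R" (3x3) and "t" (3): a world point X has camera coordinates R X + t; the wrist camera has in their place "mount" (4x4, takes a point from camera to tool coordinates, whose origin is the TCP and whose axes are the tool frame's). Camera axes: x right, y down, z forward; pixel columns grow to the right and rows downward; lengths in m; the calibration is good to about 2 mm. A picture is of the moment at which its call begins: read the wrist's pose just before it. camera_info takes no time and is no camera call.
- hand_in(): hands the job in, once; it reports no verdict.
The state is a dict: "time_s": time; "qpos": joint angles; "joint_vel": joint speeds; "tau": joint torques, N m; "ee_pos": TCP position; "eef_rot": TCP orientation; "force": force on the tool from outside, world axes, zero at the start; "moment": the same for the moment, N m; "grip_width": finger opening in m.
Only numpy, scipy, OpenCV 4.12 (cv2) and the standard library are available. Lean on these libraries where they do the work, as an engineer would, in place of code of your own. Each camera call takes 0.05 s, during which the arm holds its last target. There are 200 camera calls.

## Working session

There is one attempt and no reset: what is moved stays moved. The work goes in short steps, Python scripts to look and compute and a tool call to move; the robot and the scene stay as the last step left them, time stands still between calls to the robot, and variables do not carry over. Pictures are saved under pics/ and viewed, on a budget of 10 in all, crops included, one or two more only if the job needs it, and the job is handed in when it is done.

Besides the shell and the picture viewer there is one more tool, called after ">>>" in YAML: its name, and indented under it one key for each argument. send_rows: Moves the arm, as the interface text tells. Its arguments: {"type":"object","properties":{"series":{"type":"string"},"newtons":{"type":"number"}},"required":["series"]}

```bash
ls; mkdir -p pics; python3 - <<'E'
from station import *
import cv2,numpy as np
o=get_obs();print(o)
for n in["scene","side","wrist"]:
    i=camera_info(n);print(n,{k:np.round(v,4).tolist() for k,v in i.items() if hasattr(v,'__len__') and not isinstance(v,str)})
    cv2.imwrite(f"pics/{n}0.png",camera(n)[:,:,::-1])
E
```

```text
pics
{'time_s': 0.0, 'qpos': array([ 1.26940195e+00,  3.00498081e-01,  1.52157892e+00,  9.44543994e-06,
        1.32069987e+00, -6.65798227e-02]), 'joint_vel': array([ 3.01213856e-04, -1.78270267e-04,  4.75197808e-04,  1.44786782e-03,
        2.16988633e-05,  1.66419974e-03]), 'tau': array([ 7.55366855e-04, -5.31810880e+01, -3.52726257e+01,  7.07967393e-02,
        2.44877703e-02, -1.04334961e-04]), 'ee_pos': array([0.127876  , 0.53465788, 0.20487245]), 'eef_rot': array([-1.57070841e+00,  1.18098597e-03,  1.33597948e+00]), 'force': array([ 0.40599469,  0.40025251, -1.13989277]), 'moment': array([-0.00313777,  0.0396797 , -0.01359076]), 'grip_width': 0.0941990063505244}
scene {'K': [[467.6141, 0.0, 316.1956], [0.0, 467.6141, 202.974], [0.0, 0.0, 1.0]], 'R': [[0.7486, -0.6628, -0.0153], [-0.4626, -0.5056, -0.7282], [0.475, 0.5522, -0.6852]], 't': [-0.3656, 0.3194, 0.7592]}
side {'K': [[408.0321, 0.0, 323.0064], [0.0, 408.0321, 188.8611], [0.0, 0.0, 1.0]], 'R': [[-0.9496, -0.3131, -0.0154], [-0.2004, 0.6442, -0.7381], [0.241, -0.6978, -0.6745]], 't': [0.5109, 0.1933, 0.9177]}
wrist {'K': [[355.1252, 0.0, 320.8671], [0.0, 355.1252, 199.1412], [0.0, 0.0, 1.0]], 'mount': [[1.0, -0.0007, -0.0005, 0.0015], [0.0003, -0.25, 0.9683, -0.1792], [-0.0009, -0.9683, -0.25, 0.0726], [0.0, 0.0, 0.0, 1.0]]}
```

View pics/scene0.png

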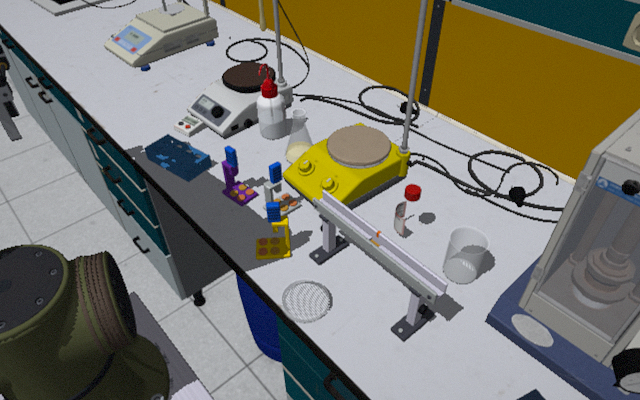

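View pics/side0.png

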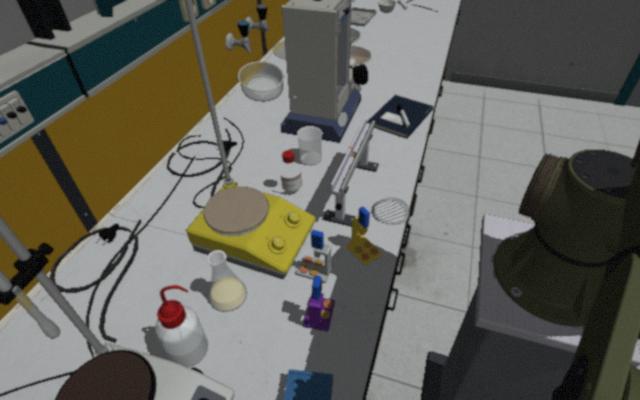

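Scene view: three tabs look alike: purple carrier (231,157), steel one (275,173), yellow one (273,211). The same three appear in the side view at (317,287), (317,240) and (364,216). The steel one is the target. The orange mark is near (378,236), and the rail runs from (318,195) to (445,293). Next I'll take a close crop and triangulate.

```bash
cat > h.py <<'E'
import numpy as np,cv2
from station import *
def ray(n,u,v,obs=None):
    i=camera_info(n);d=np.linalg.inv(i["K"])@[u,v,1]
    if n=="wrist":
        from scipy.spatial.transform import Rotation as Ro
        M=np.array(i["mount"]);R=Ro.from_euler('xyz',obs["eef_rot"]).as_matrix()
        return obs["ee_pos"]+R@M[:3,3],R@M[:3,:3]@d
    R=np.array(i["R"]);return -R.T@i["t"],R.T@d
def plane(n,u,v,z,obs=None):
    c,d=ray(n,u,v,obs);return c+d*(z-c[2])/d[2]
def tri(*rs):
    A=0;b=0
    for c,d in rs:
        d=d/np.linalg.norm(d);P=np.eye(3)-np.outer(d,d);A=A+P;b=b+P@c
    X=np.linalg.solve(A,b);return X,[np.linalg.norm(np.cross(X-c,d/np.linalg.norm(d))) for c,d in rs]
def blobs(im,lo,hi,amin=8):
    h=cv2.cvtColor(im,cv2.COLOR_RGB2HSV);m=cv2.inRange(h,np.array(lo),np.array(hi))
    n,l,s,c=cv2.connectedComponentsWithStats(m)
    return [(np.round(c[k],1).tolist(),s[k].tolist()) for k in range(1,n) if s[k,4]>=amin]
BLUE=((105,150,90),(125,255,255));ORG=((5,140,150),(18,255,255))
E
python3 - <<'E'
from h import *
for n in["scene","side"]:
    im=cv2.imread(f"pics/{n}0.png")[:,:,::-1].copy()
    print(n,"B",[b for b in blobs(im,*BLUE,20)if b[1][4]<600]);print("O",[b for b in blobs(im,*ORG,4) if b[1][4]<80])
im=cv2.imread("pics/scene0.png")[140:340,210:450];im2=cv2.imread("pics/side0.png")[110:290,290:400]
cv2.imwrite("pics/c1.png",np.hstack([cv2.resize(im,(480,400),interpolation=2),cv2.resize(im2,(244,400),interpolation=2)]))
E
```

```text
scene B [([229.8, 155.4], [225, 146, 10, 22, 132]), ([272.7, 170.3], [269, 162, 11, 22, 97]), ([620.9, 193.6], [604, 181, 36, 25, 129]), ([272.0, 206.7], [266, 202, 13, 13, 115]), ([272.5, 219.3], [268, 216, 12, 6, 39]), ([265.8, 343.5], [253, 333, 27, 19, 70])]
O [([249.1, 191.6], [246, 190, 8, 5, 28]), ([241.6, 196.6], [239, 195, 6, 4, 18]), ([284.3, 195.8], [282, 195, 7, 3, 13]), ([293.2, 203.1], [290, 201, 7, 5, 15]), ([377.7, 232.9], [377, 231, 3, 6, 10])]
side B [([364.8, 214.4], [360, 208, 9, 17, 60]), ([317.7, 235.2], [312, 231, 11, 16, 61]), ([316.8, 282.8], [313, 276, 8, 19, 86]), ([300.5, 375.0], [291, 372, 21, 8, 67]), ([289.7, 389.2], [285, 376, 10, 24, 70])]
O [([303.5, 269.5], [302, 269, 4, 2, 8]), ([325.5, 303.0], [325, 302, 2, 3, 6])]
```

View pics/c1.png

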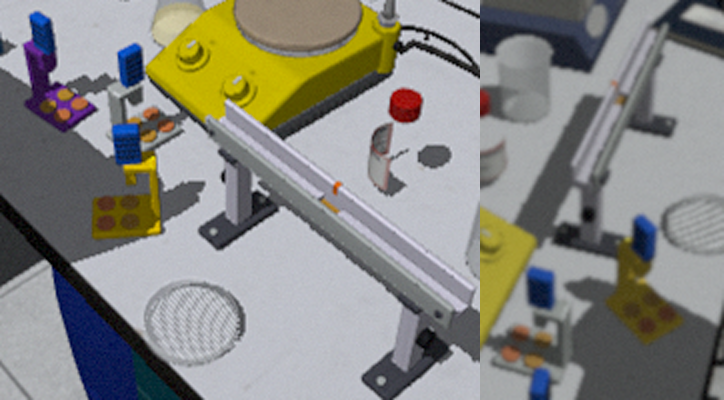

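The crop confirms the steel carrier, with its tab at scene (274,173) and side (317.5,239). The purple and yellow ones are decoys. Now triangulating the tab and rail.

```bash
python3 - <<'E'
from h import *
def T(s,d):
    X,e=tri(ray("scene",*s),ray("side",*d));return np.round(X,4),np.round(e,4)
print("steel tab",T((274,173),(317.3,239)))
print("yellow",T((272,212),(364.3,216)))
print("purple",T((230,157),(317,285)))
# rail ends from crop pixels: scene x=210+u/2 y=140+v/2 ; side x=290+(u-480)/2.22,y=110+v/2.22
S=lambda u,v:(210+u/2,140+v/2)
D=lambda u,v:(290+(u-480)/2.218,110+v/2.222)
print("mark",T(S(337,187),D(615,83)), plane("scene",*S(337,187),.14).round(4))
for nm,p in dict(lipL=(208,119),backL=(227,102),backR=(473,292),lipR=(450,322)).items():
    z=.139 if 'lip' in nm else .145
    print(nm,plane("scene",*S(*p),z).round(4))
print("side lipL?",plane("side",*D(597,182),.139).round(4),"backR",plane("side",*D(655,27),.145).round(4))
for nm,p in dict(footL=(238,218),footR=(408,370)).items(): print(nm,plane("scene",*S(*p),0.005).round(4))
for nm,p in dict(base_l=(107,128),base_bot=(133,153),base_r=(186,128)).items(): print(nm,plane("scene",*S(*p),0.012).round(4))
print("petri",plane("scene",*S(195,322),.008),"yel base",plane("scene",*S(127,216),.01))
E
```

```text
steel tab (array([0.5   , 0.1459, 0.1089]), array([0.001, 0.001]))
yellow (array([0.4219, 0.052 , 0.1106]), array([0.0004, 0.0004]))
purple (array([0.4621, 0.2557, 0.1101]), array([0.0021, 0.0021]))
mark (array([ 0.5088, -0.1451,  0.1418]), array([0.0006, 0.0006])) [ 0.5108 -0.144   0.14  ]
lipL [4.858e-01 2.000e-04 1.390e-01]
backL [0.5111 0.001  0.145 ]
backR [ 0.5032 -0.2958  0.145 ]
lipR [ 0.4714 -0.2993  0.139 ]
side lipL? [0.482  0.0199 0.139 ] backR [ 0.4904 -0.2666  0.145 ]
footL [ 0.5018 -0.0254  0.005 ]
footR [ 0.4924 -0.2621  0.005 ]
base_l [0.4789 0.1716 0.012 ]
base_bot [0.476  0.1193 0.012 ]
base_r [0.5459 0.1103 0.012 ]
petri [ 0.38215435 -0.0953469   0.008     ] yel base [0.41488779 0.05150595 0.01      ]
```

```bash
cat >> h.py <<'E'
from scipy.spatial.transform import Rotation as Ro
def go(p,yaw):
    o=get_obs();R=Ro.from_euler('xyz',o["eef_rot"]);G=Ro.from_euler('xyz',[-np.pi/2,0,yaw])
    s=R.inv().apply(np.array(p)-o["ee_pos"])*100;t=np.degrees((R.inv()*G).as_rotvec())/5
    print("turn",t.round(2),"shift cm",s.round(2),"t",o["time_s"])
E
python3 - <<'E'
from h import *
print("wash",plane("scene",272,132,0)," flask",plane("scene",298,155,0),"rod",plane("scene",406,150,0.03),plane("scene",398,155,0.05))
go((.49,.146,.20),1.47)
E
```

```text
wash [0.67928079 0.40150667 0.        ]  flask [0.66521293 0.27167511 0.        ] rod [0.85562595 0.07100403 0.03      ] [0.80379081 0.05501193 0.05      ]
turn [-0.   -1.54 -0.01] shift cm [-29.38   0.52 -44.26] t 0.15
```

>>> send_rows:
  series: "0 -0.1 0 -2 0 -3 1;0 -0.3 0 -4 0 -6 1;0 -0.4 0 -6 0 -9 1;0 -0.6 0 -8 0 -12 1;0 -0.7 0 -10 0 -15 1;0 -0.8 0 -12 0 -18 1;0 -0.9 0 -14 0 -21 1;0 -1 0 -16 0 -24 1;0 -1.1 0 -18 0 -27 1;0 -1.2 0 -20 0 -30 1"
  newtons: 25

```text
time_s: 0.98
ee_pos: [0.374, 0.269, 0.2055]
eef_rot: [-1.571, -0.0, 1.441]
force: [-0.1, 0.2, 0.3]
grip_width: 0.0939
```

```bash
python3 - <<'E'
from h import *
go((.49,.146,.20),1.47)
E
```

```text
turn [ 0.   -0.33  0.  ] shift cm [-10.7    0.55 -13.09] t 0.9833
```

>>> send_rows:
  series: "0 -0.1 0 -2 0 -2.5 1;0 -0.2 0 -4 0 -5 1;0 -0.3 0 -6 0.2 -7.5 1;0 -0.3 0 -8 0.4 -10 1;0 -0.3 0 -9.5 0.5 -12 1;0 -0.3 0 -10.5 0.5 -13 1;0 -0.3 0 -10.7 0.5 -13.1 1;0 -0.3 0 -10.7 0.5 -13.1 1;0 -0.3 0 -10.7 0.5 -13.1 1;0 -0.3 0 -10.7 0.5 -13.1 1"

```text
time_s: 1.82
ee_pos: [0.4887, 0.1483, 0.2005]
eef_rot: [-1.571, -0.0, 1.468]
force: [0.1, -0.2, -0.6]
grip_width: 0.094
```

```bash
python3 - <<'E'
from h import *
import json
o=get_obs();print(o["ee_pos"],o["eef_rot"])
im=camera("wrist");cv2.imwrite("pics/w1.png",im[:,:,::-1])
print(blobs(im,*BLUE,60))
E
```

```text
[0.48866478 0.1482962  0.20053127] [-1.57080981e+00 -1.25293430e-04  1.46788241e+00]
[([568.2, 72.5], [559, 64, 22, 22, 128]), ([633.4, 104.2], [627, 95, 13, 20, 64]), ([580.5, 103.7], [571, 100, 26, 10, 64]), ([595.5, 120.1], [587, 110, 19, 22, 89]), ([175.3, 134.0], [161, 117, 29, 36, 621]), ([575.1, 132.3], [567, 121, 21, 21, 135]), ([472.7, 159.8], [456, 149, 35, 23, 585]), ([321.9, 202.8], [317, 199, 9, 10, 62])]
```

View pics/w1.png

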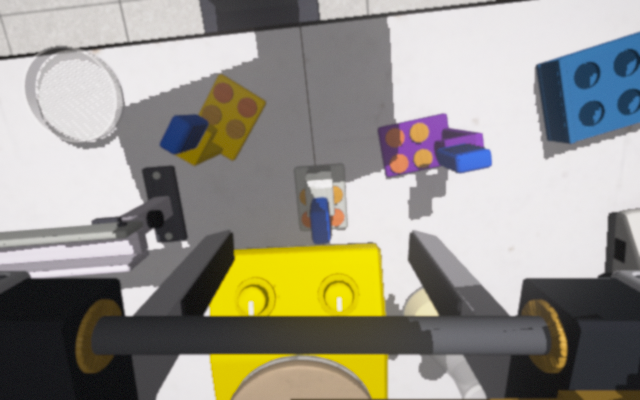

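Wrist view: the steel carrier's base corners are about (295,166), (345,165), (347,229) and (297,229). Its tab is at (320,220), centred between the jaws, and the open side faces away from the robot. Next: the base and tab positions.

```bash
python3 - <<'E'
from h import *
o=get_obs()
im=cv2.imread("pics/w1.png")[:,:,::-1].copy()
h=cv2.cvtColor(im,cv2.COLOR_RGB2HSV);m=cv2.inRange(h,np.array((105,120,50)),np.array((125,255,255)));m[:,:290]=0;m[:,350:]=0;m[250:]=0
ys,xs=np.nonzero(m);print(xs.min(),xs.max(),ys.min(),ys.max(),len(xs))
for r in range(ys.min(),ys.max()+1,4): print(r,xs[ys==r].min(),xs[ys==r].max(),im[r,int(xs[ys==r].mean())])
c=[plane("wrist",*p,.014,o) for p in((295,166),(345,165),(347,229),(297,229))]
c=np.array(c);print(c.round(4),c.mean(0))
x=(c[3]+c[2]-c[0]-c[1])/2;print("yaw",np.arctan2(x[1],x[0]),np.linalg.norm(x)); y=(c[1]+c[2]-c[0]-c[3])/2;print(np.arctan2(-y[0],y[1]),np.linalg.norm(y))
yaw=np.arctan2(-y[0],y[1]);print("origin",c.mean(0)[:2]-.009*np.array([np.cos(yaw),np.sin(yaw)]))
print("tab top far edge",plane("wrist",321.5,ys.max(),.133,o))
E
```

```text
312 329 198 239 365
198 321 323 [ 80 101 158]
202 315 326 [ 57  82 152]
206 319 326 [ 57  80 152]
210 323 327 [ 61  80 139]
214 313 328 [ 59  71 114]
218 313 328 [ 61  73 116]
222 314 328 [ 60  72 115]
226 315 329 [ 63  74 117]
230 317 329 [ 65  76 118]
234 327 329 [ 67  88 153]
238 327 329 [ 69  90 157]
[[0.4727 0.1243 0.014 ]
 [0.477  0.1761 0.014 ]
 [0.5471 0.1722 0.014 ]
 [0.5415 0.1181 0.014 ]] [0.509575   0.14765325 0.014     ]
yaw -0.07285728052123633 0.06965672399644422
-0.0937299672697333 0.053155104390120375
origin [0.50061451 0.14849559]
tab top far edge [0.51056472 0.14787356 0.133     ]
```

```bash
python3 - <<'E'
from h import *
go((.5007,.148,.094),1.496)
E
```

```text
turn [ 0.   -0.32  0.  ] shift cm [ 0.09 10.66 -1.19] t 1.8667
```

>>> send_rows:
  series: "0 -0.3 0 0.1 1 -1.2 1;0 -0.3 0 0.1 3 -1.2 1;0 -0.3 0 0.1 5 -1.2 1;0 -0.3 0 0.1 7 -1.2 1;0 -0.3 0 0.1 9 -1.2 1;0 -0.3 0 0.1 10 -1.2 1;0 -0.3 0 0.1 10.6 -1.2 1;0 -0.3 0 0.1 10.6 -1.2 0.5;0 -0.3 0 0.1 10.6 -1.2 0;0 -0.3 0 0.1 10.6 -1.2 -0.4"
  newtons: 20

```text
time_s: 2.7
ee_pos: [0.5018, 0.1475, 0.0956]
eef_rot: [-1.572, -0.001, 1.493]
force: [0.2, -0.3, 0.5]
grip_width: 0.0774
```

>>> send_rows:
  series: "0 0 0 0 0 0 -0.6;0 0 0 0 0 0 -0.7;0 0 0 0 0 0 -0.8;0 0 0 0 0 0 -1;0 0 0 0 0 0 -1;0 0 0 0 0 0 -1;0 0 0 0 0 0 -1;0 0 0 0 0 0 -1;0 0 0 0 0 0 -1;0 0 0 0 0 0 -1"
  newtons: 25

```text
time_s: 3.53
ee_pos: [0.5012, 0.1472, 0.0943]
eef_rot: [-1.571, 0.0, 1.493]
force: [-1.3, -0.1, -2.5]
grip_width: 0.0139
```

The grip is 13.9 mm, which matches the 14 mm tab. Lifting.

>>> send_rows:
  series: "0 0 0 0 -0.3 0 -1;0 0 0 0 -1 0 -1;0 0 0 0 -2.5 0 -1;0 0 0 0 -4.5 0 -1;0 0 0 0 -7 0 -1;0 0 0 0 -9.5 0 -1;0 0 0 0 -12 0 -1;0 0 0 0 -14 0 -1;0 0 0 0 -15.5 0 -1;0 0 0 0 -16 0 -1"

```text
time_s: 4.37
ee_pos: [0.5017, 0.1474, 0.2573]
eef_rot: [-1.574, -0.001, 1.493]
force: [-0.5, 0.6, -3.5]
grip_width: 0.0139
```

```bash
python3 - <<'E'
from h import *
go((.41,-.11,.255),np.pi/2-.03)
E
```

```text
turn [ 0.04 -0.55  0.01] shift cm [-26.37   0.18   7.15] t 4.3667
```

>>> send_rows:
  series: "0 0 0 -1 0 0.3 -1;0 -0.1 0 -3 0 0.8 -1;0 -0.2 0 -6 0 1.6 -1;0 -0.3 0 -9 0 2.4 -1;0 -0.4 0 -12 0 3.3 -1;0 -0.5 0 -15 0 4.1 -1;0 -0.5 0 -18 0 5 -1;0 -0.5 0 -21 0 5.8 -1;0 -0.5 0 -23.5 0 6.5 -1;0 -0.5 0 -25 0 6.9 -1"

```text
time_s: 5.2
ee_pos: [0.4112, -0.0988, 0.2533]
eef_rot: [-1.569, -0.0, 1.535]
force: [0.8, -0.2, -2.5]
grip_width: 0.0141
```

>>> send_rows:
  series: "0 0 0 -0.8 0 0.2 -1;0 0 0 -1.3 0 0.3 -1;0 0 0 -1.4 0 0.3 -1;0 0 0 -1.4 0 0.3 -1;0 0 0 -1.4 0 0.3 -1;0 0 0 -1.4 0 0.3 -1;0 0 0 -1.4 0 0.3 -1;0 0 0 -1.4 0 0.3 -1;0 0 0 -1.4 0 0.3 -1;0 0 0 -1.4 0 0.3 -1"

```text
time_s: 6.03
ee_pos: [0.4096, -0.1104, 0.2545]
eef_rot: [-1.571, 0.0, 1.537]
force: [-0.2, 0.1, -2.6]
grip_width: 0.014
```

```bash
python3 - <<'E'
from h import *
o=get_obs();print(o["ee_pos"],o["eef_rot"],o["force"])
im=camera("wrist");cv2.imwrite("pics/w2.png",im[:,:,::-1])
cv2.imwrite("pics/s2.png",camera("scene")[:,:,::-1])
print(blobs(im,*ORG,6))
E
```

```text
[ 0.40961426 -0.11039677  0.25445253] [-1.57082859e+00  1.24890175e-06  1.53695937e+00] [-0.15422766  0.08685544 -2.56967995]
[([619.9, 194.0], [612, 187, 16, 14, 45]), ([598.1, 196.4], [591, 190, 15, 14, 162]), ([294.5, 206.9], [293, 204, 5, 7, 11]), ([620.1, 211.9], [612, 208, 14, 12, 30]), ([597.2, 217.1], [590, 211, 15, 13, 152]), ([295.2, 216.4], [292, 212, 7, 10, 36]), ([611.8, 217.3], [611, 214, 4, 7, 9])]
```

View pics/w2.png

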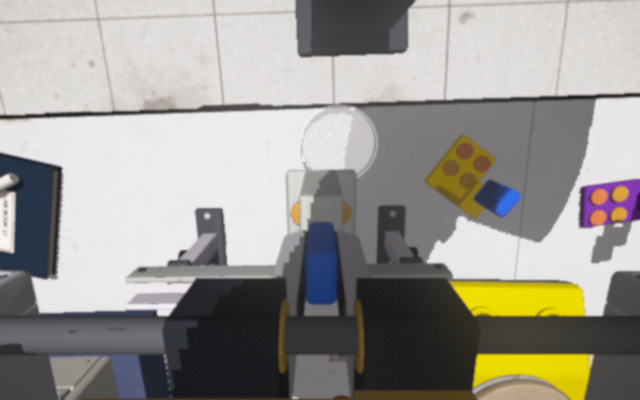

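Wrist view: the carrier is held level with its tab at (321,262). The lip shows at rows 264-281, at columns 128-280 and 400-450. I'll read the lip edges from column profiles.

```bash
python3 - <<'E'
from h import *
o=get_obs()
g=cv2.imread("pics/w2.png",0)
for c in(150,160,420,430,440): print(c,[int(v) for v in g[258:312:1,c-2:c+3].mean(1)])
im=cv2.imread("pics/w2.png")[250:315,115:285];i2=cv2.imread("pics/w2.png")[250:315,385:470]
s=cv2.imread("pics/s2.png")[170:310,300:460]
a=cv2.resize(np.hstack([im,i2]),(765,195),interpolation=cv2.INTER_CUBIC);b=cv2.resize(s,(765-0,400)[:2] if 0 else (457,400),interpolation=cv2.INTER_CUBIC)
cv2.imwrite("pics/c2.png",np.vstack([a,np.hstack([b,np.zeros((400,308,3),np.uint8)])]))
E
```

```text
150 [235, 235, 235, 235, 235, 235, 233, 223, 192, 152, 133, 132, 133, 134, 136, 138, 139, 145, 160, 185, 204, 208, 201, 194, 201, 220, 231, 233, 234, 234, 236, 236, 236, 232, 221, 194, 172, 167, 167, 166, 165, 165, 166, 167, 167, 175, 209, 234, 239, 235, 219, 175, 113, 72]
160 [235, 236, 235, 235, 235, 235, 231, 217, 178, 145, 133, 133, 134, 134, 136, 138, 139, 137, 140, 166, 197, 207, 201, 197, 211, 228, 233, 234, 234, 234, 235, 236, 235, 230, 215, 184, 168, 165, 166, 166, 165, 166, 167, 168, 173, 193, 223, 237, 239, 234, 225, 222, 227, 230]
420 [72, 65, 62, 62, 66, 73, 78, 79, 79, 80, 79, 80, 80, 81, 80, 84, 90, 97, 94, 82, 60, 44, 39, 37, 37, 38, 37, 38, 38, 37, 37, 36, 36, 35, 36, 35, 34, 35, 33, 35, 33, 33, 33, 32, 32, 33, 32, 32, 31, 31, 31, 32, 30, 30]
430 [212, 220, 227, 225, 203, 155, 107, 84, 81, 82, 81, 81, 82, 82, 83, 88, 93, 97, 96, 83, 63, 46, 42, 42, 41, 40, 41, 41, 40, 40, 40, 39, 39, 40, 39, 39, 37, 38, 37, 37, 37, 36, 37, 36, 36, 36, 35, 35, 35, 34, 34, 33, 33, 33]
440 [230, 230, 230, 225, 197, 143, 91, 67, 61, 64, 70, 77, 83, 84, 85, 89, 96, 100, 98, 85, 65, 50, 46, 46, 45, 46, 44, 44, 44, 44, 44, 44, 43, 42, 43, 41, 42, 41, 40, 40, 40, 39, 40, 40, 40, 38, 38, 40, 37, 38, 37, 37, 35, 37]
```

View pics/c2.png

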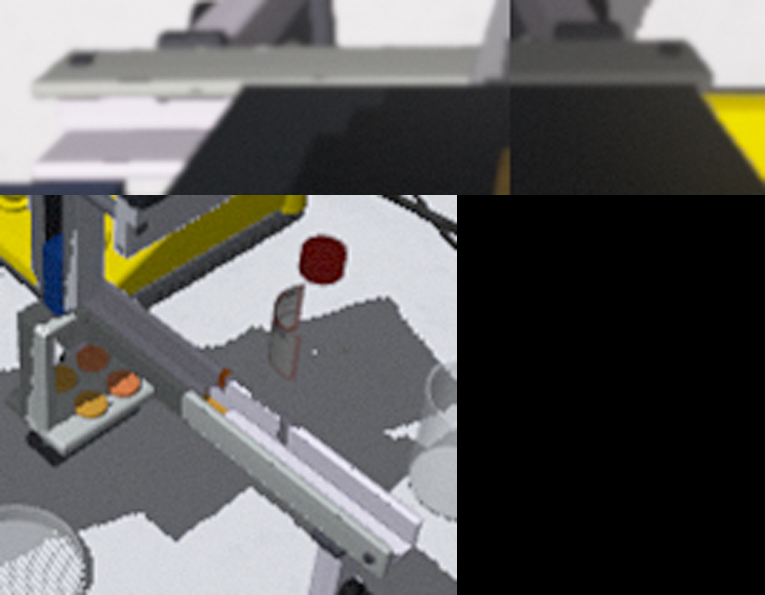

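Crop: the front face, top face, floor and back wall are all distinct at column 150: lip top at rows 276.5-282, wall top at about 303.5-309. The orange mark shows in the scene at about (379,235).

```bash
python3 - <<'E'
from h import *
o=get_obs();P=lambda u,v,z:plane("wrist",u,v,z,o).round(4)
print("lip bottom-front z.113 L",P(150,266.3,.113),"R",P(440,262.8,.113))
print("lip outer L",P(150,276.5,.139),P(160,277.3,.139),"R",P(430,273,.139),P(440,273,.139))
print("lip inner L",P(150,281.7,.139),P(160,281.5,.139),"R",P(430,277.7,.139),P(440,277.7,.139))
print("wall L inner top",P(150,303.5,.145),"outer",P(150,309,.145),"floor/wall",P(150,293.3,.125))
print("lip left end",P(128,277,.139),"right end",P(452,273,.139))
for n in["scene"]:
    im=cv2.imread("pics/s2.png")[:,:,::-1].copy();print(blobs(im,(5,120,80),(18,255,255),4))
E
```

```text
lip bottom-front z.113 L [ 0.4823 -0.2794  0.113 ] R [0.4884 0.0046 0.113 ]
lip outer L [ 0.4805 -0.2669  0.139 ] [ 0.4816 -0.2579  0.139 ] R [ 0.4859 -0.0129  0.139 ] [ 0.4862 -0.0039  0.139 ]
lip inner L [ 0.4857 -0.2677  0.139 ] [ 0.4858 -0.2586  0.139 ] R [ 0.4905 -0.0127  0.139 ] [ 0.4909 -0.0037  0.139 ]
wall L inner top [ 0.5043 -0.2678  0.145 ] outer [ 0.5099 -0.2687  0.145 ] floor/wall [ 0.505  -0.2773  0.125 ]
lip left end [ 0.4803 -0.287   0.139 ] right end [0.4866 0.007  0.139 ]
[([249.4, 191.6], [246, 189, 8, 6, 34]), ([240.8, 197.2], [237, 195, 8, 6, 35]), ([331.8, 226.8], [327, 223, 11, 9, 72]), ([377.9, 233.1], [377, 231, 4, 6, 13]), ([342.8, 235.5], [338, 232, 11, 8, 80]), ([262.6, 241.5], [259, 238, 9, 8, 47]), ([276.8, 240.8], [276, 239, 3, 5, 8]), ([375.8, 243.6], [375, 242, 3, 4, 5]), ([262.4, 251.0], [258, 248, 10, 7, 53])]
```

```bash
python3 - <<'E'
from h import *
o=get_obs();P=lambda u,v,z:plane("wrist",u,v,z,o)
c=(P(287,171,.171)+P(356,171,.171))/2;print("base low-x edge",c,"-> origin x",c[0]+.027,"tcp",o["ee_pos"])
print("floor spot",plane("scene",375.8,243.6,.12),"mark",plane("scene",377.9,233.1,.14))
go((.41,-.110,.1835),1.551)
E
```

```text
base low-x edge [ 0.38341769 -0.10776395  0.171     ] -> origin x 0.41041769446039933 tcp [ 0.40959158 -0.11049139  0.25446979]
floor spot [ 0.50397781 -0.145826    0.12      ] mark [ 0.51073377 -0.14258686  0.14      ]
turn [ 0.   -0.16 -0.  ] shift cm [ 0.05  7.1  -0.04] t 6.1333
```

>>> send_rows:
  series: "0 -0.1 0 0 0.5 0 -1;0 -0.2 0 0 1.5 0 -1;0 -0.2 0 0 2.5 0 -1;0 -0.2 0 0 3.5 0 -1;0 -0.2 0 0 4.5 0 -1;0 -0.2 0 0 5.5 0 -1;0 -0.2 0 0 6.5 0 -1;0 -0.2 0 0 7 0 -1;0 -0.2 0 0 7.1 0 -1;0 -0.2 0 0 7.1 0 -1"

```text
time_s: 6.97
ee_pos: [0.4096, -0.1105, 0.1833]
eef_rot: [-1.57, -0.0, 1.554]
force: [-1.0, 0.6, -2.5]
grip_width: 0.0136
```

```bash
python3 - <<'E'
from h import *
print(get_obs()["force"]);go((.4983,-.110,.1835),1.551)
E
```

```text
[-0.98637051  0.63341214 -2.50042151]
turn [-0.    0.04  0.  ] shift cm [ 0.2  -0.03 -8.87] t 6.9667
```

>>> send_rows:
  series: "0 0 0 0 0 -0.3 -1;0 0 0 0 0 -1 -1;0 0 0 0 0 -1.8 -1;0 0 0 0 0 -2.6 -1;0 0 0 0.1 0 -3.4 -1;0 0 0 0.1 0 -4.2 -1;0 0 0 0.1 0 -5 -1;0 0 0 0.1 0 -5.6 -1;0 0 0 0.1 0 -6 -1;0 0 0 0.1 0 -6 -1"

```text
time_s: 7.8
ee_pos: [0.4702, -0.1105, 0.1833]
eef_rot: [-1.571, -0.0, 1.554]
force: [-0.1, 0.1, -2.5]
grip_width: 0.014
```

>>> send_rows:
  series: "0 0 0 0 0 -0.2 -1;0 0 0 0 0 -0.6 -1;0 0 0 0 0 -1 -1;0 0 0 0 0 -1.4 -1;0 0 0 0 0 -1.8 -1;0 0 0 0 0 -2.2 -1;0 0 0 0.1 0 -2.6 -1;0 0 0 0.1 0 -2.8 -1;0 0 0 0.1 0 -2.9 -1;0 0 0 0.1 0 -2.9 -1"

```text
time_s: 8.63
ee_pos: [0.4987, -0.11, 0.1834]
eef_rot: [-1.571, -0.0, 1.554]
force: [0.2, 0.1, -2.8]
grip_width: 0.0139
```

```bash
python3 - <<'E'
from h import *
print(get_obs()["force"]);go((.4983,-.110,.1643),1.551)
s=camera("scene")[130:290,270:430,::-1];d=camera("side")[100:260,290:450,::-1]
cv2.imwrite("pics/c3.png",cv2.resize(np.hstack([s,d]),(800,400),interpolation=cv2.INTER_CUBIC))
E
```

```text
[ 0.2207789   0.10520138 -2.79285822]
turn [-0.    0.04  0.  ] shift cm [-0.    1.91  0.04] t 8.6333
```

View pics/c3.png

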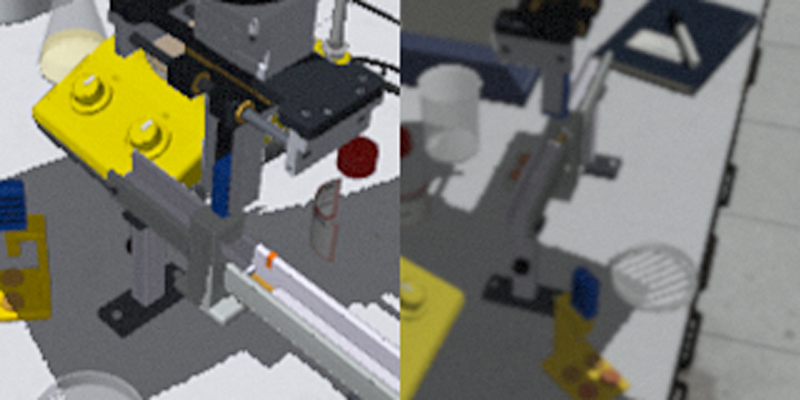

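The carrier straddles the lip with its spine on the robot side. The orange mark (270,258) and seat (262,282) sit clear beside it. Lowering now.

>>> send_rows:
  series: "0 0 0 0 0.2 0 -1;0 0 0 0 0.4 0 -1;0 0 0 0 0.6 0 -1;0 0 0 0 0.8 0 -1;0 0 0 0 1 0 -1;0 0 0 0 1.2 0 -1;0 0 0 0 1.4 0 -1;0 0 0 0 1.55 0 -1;0 0 0 0 1.65 0 -1;0 0 0 0 1.65 0 -1"

```text
time_s: 9.57
ee_pos: [0.4985, -0.11, 0.1667]
eef_rot: [-1.571, -0.0, 1.554]
force: [1.0, 0.9, -3.8]
grip_width: 0.0137
```

>>> send_rows:
  series: "0 0 0 0 0.03 0 -1;0 0 0 0 0.06 0 -1;0 0 0 0 0.09 0 -1;0 0 0 0 0.12 0 -1;0 0 0 0 0.15 0 -1;0 0 0 0 0.18 0 -1;0 0 0 0 0.21 0 -1;0 0 0 0 0.23 0 -1;0 0 0 0 0.25 0 -1;0 0 0 0 0.25 0 -1"

```text
time_s: 10.4
ee_pos: [0.4986, -0.11, 0.1644]
eef_rot: [-1.571, -0.0, 1.554]
force: [-0.0, -0.2, -1.9]
grip_width: 0.0138
```

>>> send_rows:
  series: "0 0 0 0 0.01 0 -1;0 0 0 0 0.02 0 -1;0 0 0 0 0.03 0 -1;0 0 0 0 0.04 0 -1;0 0 0 0 0.05 0 -1;0 0 0 0 0.06 0 -1;0 0 0 0 0.07 0 -1;0 0 0 0 0.08 0 -1;0 0 0 0 0.08 0 -1;0 0 0 0 0.08 0 -1"

```text
time_s: 11.23
ee_pos: [0.4986, -0.11, 0.1637]
eef_rot: [-1.571, -0.0, 1.554]
force: [0.1, -0.1, -2.3]
grip_width: 0.0138
```

>>> send_rows:
  series: "0 0 0 0 0.01 0 -1;0 0 0 0 0.02 0 -1;0 0 0 0 0.03 0 -1;0 0 0 0 0.04 0 -1;0 0 0 0 0.05 0 -1;0 0 0 0 0.06 0 -1;0 0 0 0 0.07 0 -1;0 0 0 0 0.08 0 -1;0 0 0 0 0.08 0 -1;0 0 0 0 0.08 0 -1"

```text
time_s: 12.07
ee_pos: [0.4987, -0.11, 0.1632]
eef_rot: [-1.571, 0.0, 1.554]
force: [-2.0, 0.8, 5.1]
grip_width: 0.014
```

Contact: about 7 N on the floor. Easing off slightly, then sliding toward the seat (-y).

>>> send_rows:
  series: "0 0 0 0 -0.01 0 -1;0 0 0 0 -0.01 0 -1;0 0 0 -0.2 -0.01 0 -1;0 0 0 -0.5 -0.01 0 -1;0 0 0 -0.8 -0.01 0 -1;0 0 0 -1.1 -0.01 0 -1;0 0 0 -1.4 -0.01 0 -1;0 0 0 -1.7 -0.01 0 -1;0 0 0 -1.9 -0.01 0 -1;0 0 0 -2 -0.01 0 -1"

```text
time_s: 12.9
ee_pos: [0.4985, -0.13, 0.1631]
eef_rot: [-1.572, -0.001, 1.554]
force: [0.2, 4.6, 4.9]
grip_width: 0.0136
```

>>> send_rows:
  series: "0 0 0 -0.1 0 0 -1;0 0 0 -0.2 0 0 -1;0 0 0 -0.3 0 0 -1;0 0 0 -0.4 0 0 -1;0 0 0 -0.5 0 0 -1;0 0 0 -0.6 0 0 -1;0 0 0 -0.7 0 0 -1;0 0 0 -0.8 0 0 -1;0 0 0 -0.8 0 0 -1;0 0 0 -0.8 0 0 -1"

```text
time_s: 13.73
ee_pos: [0.4981, -0.138, 0.1629]
eef_rot: [-1.571, -0.0, 1.554]
force: [0.5, 0.2, -3.5]
grip_width: 0.0135
```

The load vanished between y = -0.130 and -0.138, so the foot is over the notch, as expected. Going on to about -0.145 and lowering.

>>> send_rows:
  series: "0 0 0 -0.2 0 0 -1;0 0 0 -0.4 0 0 -1;0 0 0 -0.6 0 0 -1;0 0 0 -0.7 0 0 -1;0 0 0 -0.7 0.05 0 -1;0 0 0 -0.7 0.1 0 -1;0 0 0 -0.7 0.15 0 -1;0 0 0 -0.7 0.2 0 -1;0 0 0 -0.7 0.25 0 -1;0 0 0 -0.7 0.25 0 -1"

```text
time_s: 14.57
ee_pos: [0.498, -0.145, 0.1603]
eef_rot: [-1.571, -0.0, 1.554]
force: [0.2, -1.1, -1.9]
grip_width: 0.0139
```

>>> send_rows:
  series: "0 0 0 0 0.03 0 -1;0 0 0 0 0.06 0 -1;0 0 0 0 0.09 0 -1;0 0 0 0 0.11 0 -1;0 0 0 0 0.13 0 -1;0 0 0 0 0.15 0 -1;0 0 0 0 0.15 0 -1;0 0 0 0 0.15 0 -1;0 0 0 0 0.15 0 -1;0 0 0 0 0.15 0 -1"

```text
time_s: 15.4
ee_pos: [0.498, -0.145, 0.159]
eef_rot: [-1.571, 0.0, 1.554]
force: [0.3, -0.7, -3.3]
grip_width: 0.0139
```

>>> send_rows:
  series: "0 0 0 0 0.02 0 -1;0 0 0 0 0.04 0 -1;0 0 0 0 0.06 0 -1;0 0 0 0 0.08 0 -1;0 0 0 0 0.1 0 -1;0 0 0 0 0.12 0 -1;0 0 0 0 0.14 0 -1;0 0 0 0 0.15 0 -1;0 0 0 0 0.15 0 -1;0 0 0 0 0.15 0 -1"

```text
time_s: 16.23
ee_pos: [0.498, -0.145, 0.1574]
eef_rot: [-1.571, 0.0, 1.554]
force: [0.2, -0.7, -3.1]
grip_width: 0.014
```

>>> send_rows:
  series: "0 0 0 0 0.01 0 -1;0 0 0 0 0.02 0 -1;0 0 0 0 0.03 0 -1;0 0 0 0 0.04 0 -1;0 0 0 0 0.04 0 -1;0 0 0 0 0.04 0 -1;0 0 0 0 0.04 0 -1;0 0 0 0 0.04 0 -1;0 0 0 0 0.04 0 -1;0 0 0 0 0.04 0 -1"

```text
time_s: 17.07
ee_pos: [0.4981, -0.145, 0.1572]
eef_rot: [-1.571, 0.0, 1.554]
force: [-0.7, -0.2, 3.5]
grip_width: 0.0137
```

The foot bottomed out 6 mm below the channel floor with about 6 N. Releasing.

>>> send_rows:
  series: "0 0 0 0 0 0 -0.72;0 0 0 0 0 0 -0.68;0 0 0 0 0 0 -0.64;0 0 0 0 0 0 -0.6;0 0 0 0 0 0 -0.5;0 0 0 0 0 0 -0.4;0 0 0 0 0 0 -0.2;0 0 0 0 0 0 -0.1;0 0 0 0 0 0 -0.1;0 0 0 0 0 0 -0.1"

```text
time_s: 17.9
ee_pos: [0.498, -0.145, 0.157]
eef_rot: [-1.571, 0.0, 1.554]
force: [-0.1, -0.4, -0.0]
grip_width: 0.0425
```

>>> send_rows:
  series: "0 0 0 0 0 0 -0.1;0 0 0 0 -0.3 0 -0.1;0 0 0 0 -1 0 -0.1;0 0 0 0 -2 0 -0.1;0 0 0 0 -3.5 0 -0.1;0 0 0 0 -5.5 0 -0.1;0 0 0 0 -7.5 0 -0.1;0 0 0 0 -9.5 0 -0.1;0 0 0 0 -11 0 -0.1;0 0 0 0 -12 0 -0.1"

```text
time_s: 18.73
ee_pos: [0.4983, -0.1451, 0.2798]
eef_rot: [-1.574, 0.001, 1.554]
force: [0.1, -0.0, -0.3]
grip_width: 0.042
```

```bash
python3 - <<'E'
from h import *
o=get_obs();print(o["ee_pos"],o["force"],o["time_s"])
s0=camera("scene");d0=camera("side");w=camera("wrist")
for n,im in(("scene",s0),("side",d0)): print(n,[b for b in blobs(im,(105,130,60),(125,255,255),20) if b[1][4]<400])
s=s0[130:330,250:490,::-1];d=d0[100:260,290:450,::-1]
cv2.imwrite("pics/c4.png",np.hstack([cv2.resize(s,(480,400),interpolation=2),cv2.resize(d,(320,400),interpolation=2)]))
E
```

```text
[ 0.49827713 -0.14507662  0.27984673] [ 0.14987901 -0.02326974 -0.31168166] 18.7333
scene [([144.7, 67.9], [141, 65, 8, 6, 33]), ([230.7, 156.2], [225, 146, 12, 22, 182]), ([621.3, 193.4], [603, 181, 37, 25, 210]), ([272.9, 211.3], [266, 202, 15, 20, 222]), ([375.3, 224.3], [368, 212, 17, 26, 273])]
side [([2.3, 120.8], [0, 119, 6, 5, 26]), ([356.0, 137.4], [351, 131, 9, 16, 61]), ([365.0, 215.8], [360, 207, 9, 20, 94]), ([316.5, 286.9], [313, 275, 9, 25, 173])]
```

View pics/c4.png

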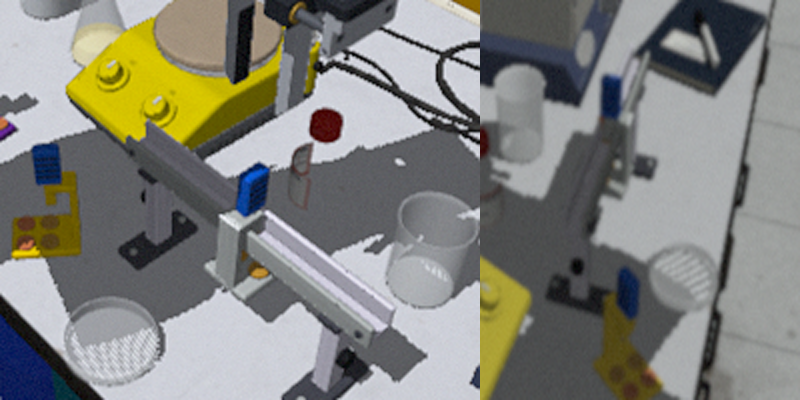

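The carrier hangs upright on the rail at the mark, with its tab at crop (252,190), and the glassware looks undisturbed. One last numeric check of the tab, then I'll hand in.

```bash
python3 - <<'E'
from h import *
print(tri(ray("scene",375.8,224.8),ray("side",355.5,138.5)))
b=lambda im:[x for x in blobs(im,(105,130,60),(125,255,255),40) if 340<x[0][0]<400 and x[0][1]<250]
print(b(camera("scene")),b(camera("side")))
print(hand_in())
E
```

```text
(array([ 0.49798055, -0.14558612,  0.1714871 ]), [np.float64(0.0007958903456895799), np.float64(0.0007958903456895245)])
[([375.3, 224.3], [368, 212, 17, 26, 273])] [([355.9, 137.6], [351, 131, 9, 16, 64]), ([364.9, 215.9], [359, 207, 10, 20, 97])]
the job is handed in; nothing more can be done
None
```

The steel carrier is hanging in the seat, released, and I have handed the job in. `hand_in()` gives no verdict.

I gripped it by the blue tab, lifted the hook over the lip and set the foot on the plain floor about 35 mm beside the seat. Then I slid it to the orange mark, lowered it in, let go and backed the arm off. The clock read about 19 s of the 70 s.

- **Setting down:** the steady reading on the floor changed by about 7.5 N, well under the 25 N limit. I only saw forces at the end of each move, so a brief peak in between would not show.
- **Finding the seat:** the load disappeared between y = -0.130 and -0.138, which fits a seat centred near y = -0.145.
- **In the seat:** the tool bottomed out about 6 mm below its height at floor contact, with about 6 N before release.
- **After release:** the tab measured (0.498, -0.146, 0.1715). The expected height was 0.173, so the 1.5 mm difference is within the 2 mm calibration. The scene picture did not change between the last two looks, so the carrier was at rest, and it looked upright. I did not measure its angle.
- **Glassware and bottle:** they looked undisturbed in the final picture. I did not measure their positions.

No check failed or disagreed.

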